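# Close a dry-block heater with its hook-under cover

## Task

Close the tube heater on the bench: take its blue cover plate by the black grip, tilt it so that one of its short edges goes in under the red lip at the front of the heater's tray, and, still holding it, lower the other edge gently until the plate lies flat on its seat. Then slide the black-knobbed catch behind the tray fully home, towards the lip, so that it locks the plate down, and let go. Leave the other things on the bench as they are.

Things in the scene. Friction and masses are not known exactly. Their poses are not given: they have to be found in the camera images.
- heater: White dry-block heater, fixed, 220 mm wide (y), x -150 to +132 mm, flat deck 100 mm above the bench. Origin on the bench below the tray's centre; x points from the front (sloping control panel, red lip; faces the robot, turned up to 15 degrees) to the rear (catch), z up. The tray is a recess with upright walls, 124 mm long (x), 96 mm wide (y), 18 mm deep to the seat rim; the tubes lie below that.
- tray_seat (a point): Centre of the tray at the level of the seat rim, 82 mm above the bench, 18 mm below the deck; axes as the heater's. The underside of the seated cover lies here.
- lip_edge (a point): Middle of the free edge of the red lip, 50 mm in front (-x) of the tray's centre, 98 mm above the bench. The lip is a fixed strip 4 mm thick, level with the deck, overhanging the front 12 mm of the tray across its full width; the gap under it, above the seat, is 14 mm high.
- catch (a joint): Slide catch in the deck behind the tray, in m: 0 fully open (to the rear, +x), 0.026 fully home (towards the lip, heater -x), its steel tongue then 20 mm over the tray, 2 mm above the seated plate. Starts between 0 and 0.004, stays where left, takes about 1.5 N to slide. A plate whose rear edge is not down blocks it.
- catch_knob (a point): Centre of the black knob standing on the catch: 14 mm (x) by 24 mm (y), 38 mm tall; this point is 120 mm above the bench (20 mm above the deck), the knob's top 15 mm above it. With the catch open it is 103 mm behind the tray's centre, and it moves with the catch. Axes as the heater's.
- cover: Loose blue plate with an upright black grip, 0.15 to 0.31 kg: 120 mm long (x), 90 mm wide (y), 8 mm thick. Origin at the centre of its underside, z up through the grip. Its two short (90 mm) edges are alike; either may go under the lip. Starts flat on the bench, grip up, its x within 30 degrees of the robot's x.
- cover_mid (a point): Centre of the cover, 24 mm above its underside. The grip is a straight bar on the middle of the plate, 14 mm thick (x), 60 mm long (y), rising from 8 mm to 48 mm above the underside. Axes as the cover's.
- cover_edge_a (a point): Middle of the lower edge of the cover's -x end, 60 mm from its centre, at underside level.
- cover_edge_b (a point): Middle of the lower edge of the cover's +x end, 60 mm from its centre, at underside level.
- tip_box: Bystander: clear box of pipette tips, 85 x 120 x 57 mm, loose, behind the cover's starting place. Origin at the centre of its underside, as for all bystanders.
- spare_block: Bystander: spare aluminium block with holes, 70 x 90 x 35 mm, loose, in front of the cover's starting place.
- tube_rack: Bystander: blue rack of tubes, 75 x 150 x 62 mm, loose, at the back of the bench.
- reagent: Bystander: glass bottle with blue cap, 64 mm across, 130 mm tall, loose, at the back.
- ethanol: Bystander: white bottle with red cap, 60 mm across, 140 mm tall, loose, at the back.
- beaker: Bystander: beaker, 70 mm across, 85 mm tall, loose, at the back.
Things that resemble listed ones, but are neither listed nor needed, are in the scene too. Leave any green or pink look-alike of the cover alone.

How it is judged (in metres and radians):
On the way, in this order (a step that is already met when the one before it is completed fails the run):
1. one short edge of the cover is under the lip while the other edge is still up (plate tilted by more than 0.1 rad), the catch open (((x of cover_edge_a in the frame of heater between -0.066 and -0.054 m and y of cover_edge_a in the frame of heater between -0.008 and 0.008 m and z of cover_edge_a in the frame of heater between 0.079 and 0.094 m) or (x of cover_edge_b in the frame of heater between -0.066 and -0.054 m and y of cover_edge_b in the frame of heater between -0.008 and 0.008 m and z of cover_edge_b in the frame of heater between 0.079 and 0.094 m)) and angle between cover_mid's own z axis and vertical above 0.1 rad and value of joint catch below 0.012 m), for 0.1 s.
2. the other edge has been lowered into the tray (tilt under 0.07 rad) while the robot still holds or touches the cover, the catch open (((x of cover_edge_a in the frame of heater between -0.066 and -0.054 m and y of cover_edge_a in the frame of heater between -0.008 and 0.008 m and z of cover_edge_a in the frame of heater between 0.079 and 0.094 m) or (x of cover_edge_b in the frame of heater between -0.066 and -0.054 m and y of cover_edge_b in the frame of heater between -0.008 and 0.008 m and z of cover_edge_b in the frame of heater between 0.079 and 0.094 m)) and angle between cover_mid's own z axis and vertical below 0.07 rad and contact force between the fingers and cover above 0.3 N and value of joint catch below 0.012 m), for 0.05 s.
3. the catch is home over the plate (value of joint catch above 0.022 m), for 0.1 s.
At the end, for the whole second after the job is handed in: The cover lies flat in the heater's tray (within 2 degrees of level, within 3 mm of its seated height, one edge under the lip, centred within 5 mm), the catch is at least 22 of its 26 mm home over it, and the robot has let go (angle between cover_mid's own z axis and vertical below 0.035 rad and x of cover_mid in the frame of heater between -0.005 and 0.005 m and y of cover_mid in the frame of heater between -0.006 and 0.006 m and z of cover_mid in the frame of heater between 0.103 and 0.109 m and value of joint catch above 0.022 m); the robot touches nothing.
It fails at once if another thing on the bench was pushed more than 30 mm (distance of any of tip_box, spare_block, tube_rack, reagent, ethanol, beaker from where it was at the start of the episode above 0.03 m).
It fails at once if another thing on the bench was knocked over (angle between any of tip_box, spare_block, tube_rack, reagent, ethanol, beaker's own z axis and vertical above 0.5 rad).
It also fails if it takes over 46 s, if anything falls off the work surface, if the arm or the gripper's body presses on something with over 40 N, if the wrist force passes 120 N, or if a joint passes its speed limit or range.

## Robot

A 6-joint arm with a two-finger parallel gripper is mounted at the origin on the work surface. World frame = base frame: x ahead of the robot, y to its left, z up, the work surface at z = 0. Lengths are in mm, angles in rad, forces in N, time in s.
With the tool pointing down it reaches from about 300 to 775 mm from the base axis. Payload 14.6 kg.
Tool frame: the origin (TCP) lies between the finger pads; the fingertips stand 8 mm ahead of it and the grasp point (between the pads) lies 11 mm behind it; z points along the fingers, y is the line along which they close (so a half turn about z gives the same grasp; the last joint's range is limited). The gripper opens to 85 mm and grips with 20 to 120 N. Pads are 22 mm wide; open, the fingers measure 114 mm over their backs; the gripper's body (76 mm by 85 mm) begins 54 mm behind the grasp point. The pads swing forward as they close: fully open they stand 13 mm farther back than shut.
Start: joints at [1.154, 0.3, 1.521, -0, 1.321, -0.067], TCP at [188.487, 516.684, 239.281] pointing down, gripper open.
Joint ranges: [-3.03, 3.03], [-0.79, 2.21], [0.23, 2.52], [-1.04, 4.18], [0, 3.07], [-2.55, 2.55]. Speed limits (rad/s): [2.22, 2.22, 2.57, 3.14, 3.14, 3.14].

## Interface

Orientations are given as [roll, pitch, yaw] about the fixed x, y, z axes, in that order (R = Rz(yaw) Ry(pitch) Rx(roll)).
In Python, from rig import manip gives the robot as it stands.
- The arm moves only by the tool move_arm, never from a script. Its argument "plan" is a list of rows, each a list of 7 numbers: the shift along the tool's x, y, z in mm, then the turn, a rotation vector about the tool's x, y, z in rad, then the closure in counts, from 0 (fully open) to 255 (shut). In form: [[tx, ty, tz, rx, ry, rz, hand], ...]. A call has exactly 5 rows; each row is the pose to reach, as a shift and turn from the pose commanded when the call began, along the tool's axes at that moment; what a row does not reach only later rows make up. A row lasts 1/10 s, in which the tool goes at most 50 mm and 8.59 degrees, less where a joint would pass 70% of its speed; a pose out of reach is approached as far as the arm can. A call with a gripper value outside its range is refused whole. The fingers move at their own pace and stop on an object; the grip force is fixed at half the most. Time passes only in rows, so rows that repeat a pose let the fingers close, or fill a call up. It gives the time, the measured TCP pose, the force, the opening and the grip force at its end, in the units of the state.
- manip.state(): the state, without advancing time (a new reading comes with each control period).
- manip.snapshot(name): name is "side" or "top"; returns the picture (384x512x3 uint8, red, green, blue); there is no depth.
- manip.camera_params(name): a dict with "intrinsics" (3x3 intrinsics, pixels), "distortion" ([k1, k2, p1, p2, k3] as OpenCV has them; the pictures are not rectified), "view" (4x4, takes a point from world to camera coordinates). Camera axes: x right, y up, looking along -z (the intrinsics and any distortion apply to the point x, -y, -z); pixel columns grow to the right and rows downward; lengths in mm; the calibration is good to about 2 mm. A picture is of the moment at which its call begins. camera_params takes no time and is no camera call.
- manip.finish_job(): hands the job in; it is judged then, once.
The state is a dict: "t": time; "qpos": joint angles; "dq": joint speeds; "effort": joint torques, N m; "ee_pos": TCP position; "tcp_rot": TCP orientation; "force": force on the tool from outside, world axes, zero at the start; "torque": the same for the moment, N m; "opening": opening from 0.0 (shut) to 1.0 (fully open); "gripper_force": force on a finger pad.
Only numpy, scipy, OpenCV 4.12 (cv2) and the standard library are available. Lean on these libraries where they do the work, as an engineer would, in place of code of your own. Each camera call takes 0.05 s, during which the arm holds its last target. There are 200 camera calls.

## Working session

There is one attempt and no reset: what is moved stays moved. The work goes in short steps, Python scripts to look and compute and a tool call to move; the robot and the scene stay as the last step left them, time stands still between calls to the robot, and variables do not carry over. Pictures are saved under pics/ and viewed, at most 11 in all, crops included, and the job is handed in when it is done.

Besides the shell and the picture viewer there is one more tool, called by a JSON object that holds its "method" and its "body", one argument or row to a line. move_arm: Moves the arm, as the interface text tells. Its arguments: {"type":"object","properties":{"plan":{"type":"array"}},"required":["plan"]}

```bash
mkdir -p pics; ls; python3 - <<'E'
from rig import manip
import cv2
for n in("side","top"):
    im=manip.snapshot(n); cv2.imwrite(f"pics/{n}0.png",cv2.resize(im[:,:,::-1],None,fx=1.5,fy=1.5,interpolation=cv2.INTER_CUBIC))
    p=manip.camera_params(n); print(n,p["intrinsics"],p["distortion"],p["view"])
s=manip.state();print(s)
E
```

```text
pics
side [[474.81418585   0.         253.47406609]
 [  0.         474.81418585 190.23530476]
 [  0.           0.           1.        ]] [-0.02783892  0.          0.          0.          0.        ] [[ 8.61913576e-01 -5.06950825e-01  1.02883228e-02 -5.17889717e+02]
 [ 2.48257353e-01  4.39603350e-01  8.63201704e-01 -2.15438287e+02]
 [-4.42123597e-01 -7.41451115e-01  5.04754365e-01 -9.67033169e+02]
 [ 0.00000000e+00  0.00000000e+00  0.00000000e+00  1.00000000e+00]]
top [[432.76574915   0.         259.78099805]
 [  0.         432.76574915 193.92246845]
 [  0.           0.           1.        ]] [-0.07862616  0.          0.          0.          0.        ] [[ 2.56074404e-02 -9.99341528e-01  2.57054202e-02 -7.98179832e+01]
 [ 9.90461741e-01  2.88455991e-02  1.34734818e-01 -5.63144160e+02]
 [-1.35387587e-01  2.20100214e-02  9.90548212e-01 -1.19692762e+03]
 [ 0.00000000e+00  0.00000000e+00  0.00000000e+00  1.00000000e+00]]
{'t': 0.1, 'qpos': array([ 1.15439974e+00,  3.00416626e-01,  1.52151439e+00,  1.54938293e-05,
        1.32068133e+00, -6.65943632e-02]), 'dq': array([-0.00186483, -0.00059588, -0.00269039,  0.00108148, -0.00095869,
        0.00073833]), 'effort': array([ 3.86885049e-04, -5.44377601e+01, -3.62375307e+01, -4.53544999e-05,
        3.09392090e-03,  1.88824419e-05]), 'ee_pos': array([188.40924617, 516.51524909, 238.77939988]), 'tcp_rot': array([-3.14057622e+00, -8.28301052e-05,  2.79178654e+00]), 'force': array([ 0.46172055, -0.12955066,  0.51291045]), 'torque': array([-0.02115143, -0.00497232, -0.03623884]), 'gripper_force': 0.0, 'opening': 0.9995634176584}
```

View pics/top0.png

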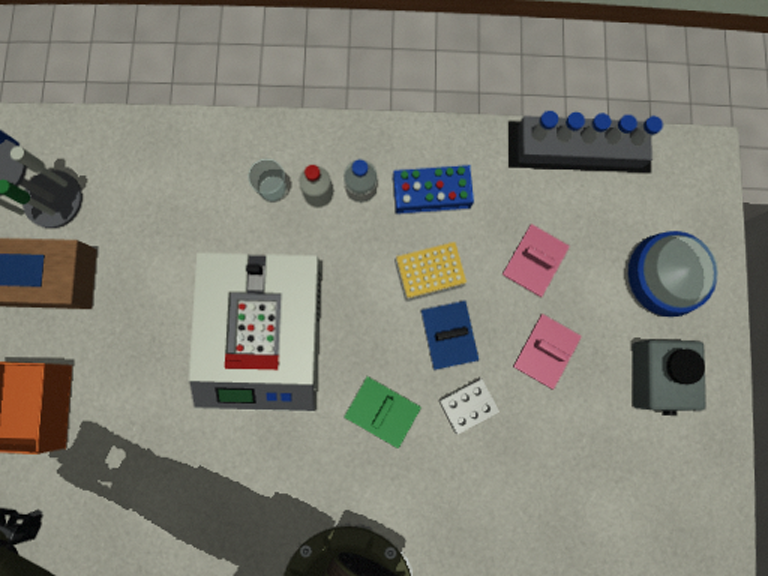

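View pics/side0.png

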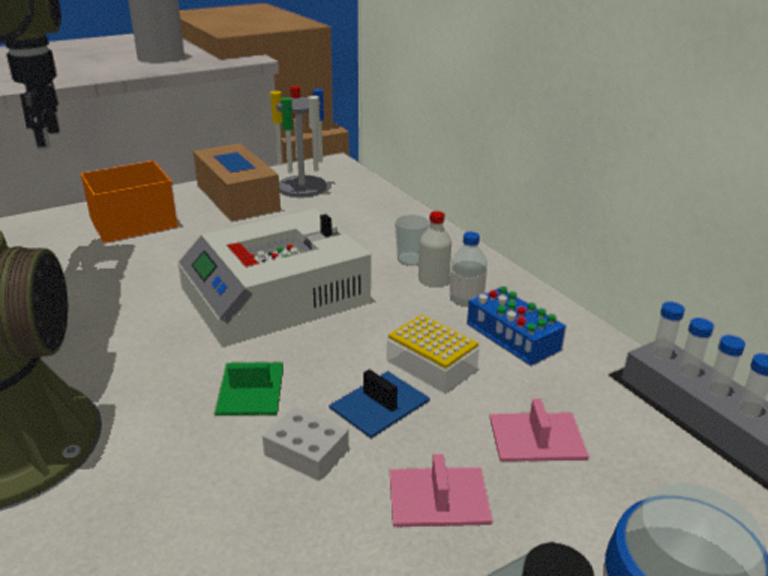

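Top view: heater centred near (255,330), red lip at (252,362), knob at (255,268), blue cover at (450,335), tip box right behind it. Enlarging for measurement.

```bash
cat > h.py <<'E'
import numpy as np,cv2
from rig import manip
from scipy.spatial.transform import Rotation as R
P={n:manip.camera_params(n) for n in("side","top")}
def ray(n,uv):
    p=P[n];V=p["view"];q=cv2.undistortPoints(np.array(uv,float).reshape(-1,1,2),p["intrinsics"],p["distortion"]).reshape(-1,2)
    d=np.c_[q[:,0],-q[:,1],-np.ones(len(q))]@V[:3,:3]
    return -V[:3,:3].T@V[:3,3],d
def atz(n,uv,z):
    c,d=ray(n,uv);return c+d*((np.reshape(z,(-1,1))-c[2])/d[:,2:])
def proj(n,X):
    p=P[n];V=p["view"];c=np.reshape(X,(-1,3))@V[:3,:3].T+V[:3,3]
    return cv2.projectPoints(c*[1,-1,-1],np.zeros(3),np.zeros(3),p["intrinsics"],p["distortion"])[0].reshape(-1,2)
def crop(im,x,y,w,h,f): return cv2.resize(im[y:y+h,x:x+w,::-1],None,fx=f,fy=f,interpolation=cv2.INTER_CUBIC)
E
python3 - <<'E'
from h import *
im=manip.snapshot("top")
a=crop(im,120,160,100,115,5);b=crop(im,275,195,50,57,5)
o=np.zeros((575,755,3),np.uint8);o[:,:500]=a;o[:285,502:752]=b
cv2.imwrite("pics/c1.png",o)
E
```

```text
(no output)
```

View pics/c1.png

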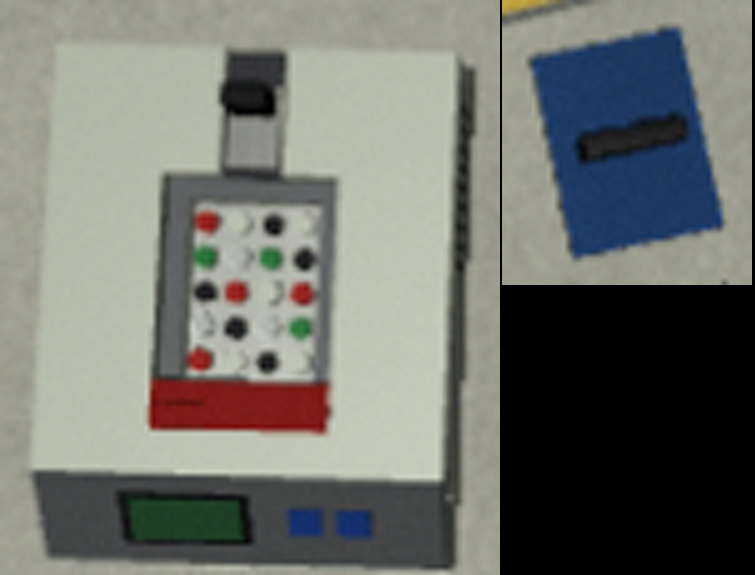

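Crop: tray rear corners (164,174),(337,179); lip free edge (152,380)–(328,382); deck rear corners (57,44),(458,52); cover corners (530,60),(680,28),(722,228),(575,258); knob top centre about (247,92).

```bash
python3 - <<'E'
from h import *
def fit(M,W):
    M=np.array(M,float);W=W[:,:2];m=M.mean(0);w=W.mean(0)
    H=(M-m).T@(W-w);a=np.arctan2(H[0,1]-H[1,0],H[0,0]+H[1,1]);c,s=np.cos(a),np.sin(a);r=np.array([[c,-s],[s,c]])
    t=w-r@m;return t,a,np.round(W-(M@r.T+t),1)
px=np.array([(164,174),(337,179),(152,380),(328,382),(57,44),(458,52)])/5+[120,160]
W=atz("top",px-.4,100)
t,a,e=fit([(62,48),(62,-48),(-50,48),(-50,-48),(132,110),(132,-110)],W);print("heater",t,a,e.tolist())
px=(np.array([(530,60),(680,28),(722,228),(575,258)])-[502,0])/5+[275,195]
W=atz("top",px-.4,8)
t2,a2,e=fit([(60,45),(60,-45),(-60,-45),(-60,45)],W);print("cover",t2,a2,e.tolist())
px=(np.array([(578,140),(686,114),(583,161),(687,137)])-[502,0])/5+[275,195]
print("grip",atz("top",px[:2]-.4,48).tolist())
c,s=np.cos(a2),np.sin(a2)
g=[np.r_[t2+np.array([[c,-s],[s,c]])@np.array(p),z] for p,z in [((7,30),48),((7,-30),48),((-7,30),48),((-7,-30),48)]]
print((proj("top",g)+.4-[275,195])*5+[502,0])
c,s=np.cos(a),np.sin(a)
print("knob top pix",(proj("top",np.r_[t+np.array([c,s])*103,135])+.4-[120,160])*5)
# side check
def pts(t,a,L): 
    c,s=np.cos(a),np.sin(a);return np.array([[t[0]+c*x-s*y,t[1]+s*x+c*y,z] for x,y,z in L])
im=manip.snapshot("side").copy()
A=pts(t,a,[(62,48,100),(62,-48,100),(-50,48,100),(-50,-48,100),(132,110,100),(132,-110,100),(103,0,135)])
B=pts(t2,a2,[(60,45,8),(60,-45,8),(-60,-45,8),(-60,45,8),(0,30,48),(0,-30,48)])
f=4;x0,y0=110,130
o=crop(im,x0,y0,190,150,f)
for q in proj("side",np.r_[A,B]): cv2.drawMarker(o,tuple(int(v) for v in (q+.4-[x0,y0])*f),(0,255,255),cv2.MARKER_CROSS,9,1)
cv2.imwrite("pics/s1.png",o)
E
```

```text
heater [485.82417057 180.67228431] 0.005298294303163782 [[-0.5, -1.1], [-1.1, 0.9], [0.1, -0.4], [1.3, 1.2], [-0.3, -0.4], [0.4, -0.1]]
cover [ 486.74948955 -183.13970152] 0.23074014816000316 [[-1.1, -0.1], [-0.4, -0.3], [0.1, 1.3], [1.3, -1.0]]
grip [[484.859606108498, -150.83981537444237, 48.0], [501.189946482669, -211.83138140884915, 48.0]]
[[580.69845472 136.80378515]
 [684.07284369 115.29831169]
 [585.96260858 161.1339892 ]
 [689.45438085 139.52261124]]
knob top pix [[242.12888743  89.31186497]]
```

View pics/s1.png

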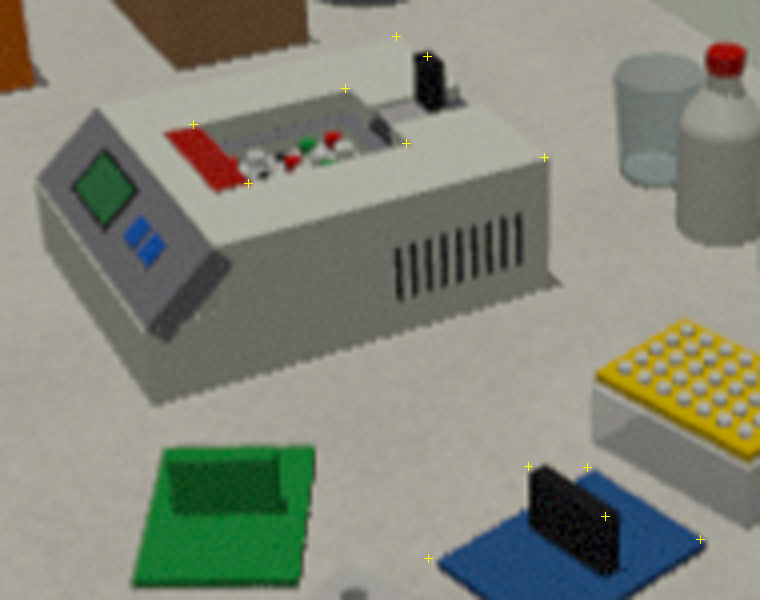

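The side overlay is consistently ~5 crop pixels off for both heater and cover (calibration bias), so their relative pose is good. I'll set out for the cover now.

{"method": "move_arm", "body": {
  "plan": [
    [-34,-36,0,0,0,0.065,0],
    [-68,-72,0,0,0,0.13,0],
    [-102,-108,0,0,0,0.195,0],
    [-136,-144,0,0,0,0.26,0],
    [-170,-180,0,0,0,0.325,0]
  ]
}}

```text
t: 0.7
ee_pos: [286.7, 287.5, 239.3]
tcp_rot: [3.141, 0.0, 2.465]
force: [1.6, -0.5, 0.6]
opening: 1.002
gripper_force: 0.0
```

```bash
cat >> h.py <<'E'
def go(pos,rpy,show=True):
    """shift and turn in tool axes from the measured pose to a world pose"""
    s=manip.state();A=R.from_euler("xyz",s["tcp_rot"]);B=R.from_euler("xyz",rpy)
    print("t",round(s["t"],2),"at",s["ee_pos"].round(1),s["tcp_rot"].round(3),"F",s["force"].round(1),"op",round(s["opening"],3))
    d=A.inv().apply(np.array(pos)-s["ee_pos"]);w=(A.inv()*B).as_rotvec();print("shift",d.round(1),"turn",w.round(4),"norm",np.linalg.norm(d).round(),np.linalg.norm(w).round(3))
E
python3 -c "
from h import *
go([486.7,-183.1,180],[np.pi,0,1.8016])"
```

```text
t 0.7 at [286.7 287.5 239.3] [3.141 0.    2.465] F [ 1.6 -0.5  0.6] op 1.002
shift [-450.7 -241.6   59.3] turn [3.000e-04 0.000e+00 6.631e-01] norm 515.0 0.663
```

{"method": "move_arm", "body": {
  "plan": [
    [-43,-23,0,0,0,0.066,0],
    [-86,-46,0,0,0,0.132,0],
    [-129,-69,0,0,0,0.198,0],
    [-172,-92,0,0,0,0.264,0],
    [-215,-115,0,0,0,0.33,0]
  ]
}}

```text
t: 1.2
ee_pos: [382.8, 63.2, 239.5]
tcp_rot: [3.141, 0.0, 2.134]
force: [1.3, 1.3, 0.3]
opening: 0.999
gripper_force: 0.0
```

```bash
python3 -c "
from h import *
go([486.7,-183.1,150],[np.pi,0,1.8016])"
```

```text
t 1.2 at [382.8  63.2 239.5] [3.141 0.    2.134] F [1.3 1.3 0.3] op 0.999
shift [-263.7  -43.7   89.6] turn [7.000e-04 2.000e-04 3.325e-01] norm 282.0 0.332
```

{"method": "move_arm", "body": {
  "plan": [
    [-47,-8,10,0,0,0.066,0],
    [-94,-16,20,0,0,0.133,0],
    [-141,-24,30,0,0,0.2,0],
    [-188,-31,40,0,0,0.266,0],
    [-232,-38,60,0,0,0.332,0]
  ]
}}

```text
t: 1.7
ee_pos: [475.8, -153.4, 179.6]
tcp_rot: [3.14, 0.001, 1.801]
force: [1.4, 0.2, 0.4]
opening: 0.996
gripper_force: 0.0
```

```bash
python3 -c "
from h import *
go([486.7,-183.1,120],[np.pi,0,1.8016])"
```

```text
t 1.7 at [ 475.8 -153.4  179.6] [3.140e+00 1.000e-03 1.801e+00] F [1.4 0.2 0.4] op 0.996
shift [-31.3   3.7  59.7] turn [ 0.0018  0.0013 -0.0001] norm 68.0 0.002
```

{"method": "move_arm", "body": {
  "plan": [
    [-15,2,30,0,0,0,0],
    [-31,4,60,0,0,0,0],
    [-31,4,70,0,0,0,0],
    [-31,4,70,0,0,0,0],
    [-31,4,70,0,0,0,0]
  ]
}}

```text
t: 2.2
ee_pos: [486.3, -179.7, 110.5]
tcp_rot: [3.141, 0.001, 1.805]
force: [0.4, -0.4, 0.4]
opening: 1.002
gripper_force: 0.0
```

```bash
python3 - <<'E'
from h import *
go([486.7,-183.1,22],[np.pi,0,1.8016])
s=manip.state()
a=manip.snapshot("side");b=manip.snapshot("top")
x0,y0=200,200;o1=crop(a,x0,y0,100,95,4)
q=proj("side",s["ee_pos"])[0];cv2.drawMarker(o1,tuple(int(v) for v in (q+.4-[x0,y0])*4),(0,255,255),0,9,1)
x1,y1=265,185;o2=crop(b,x1,y1,75,95,5)[:380]
q=proj("top",s["ee_pos"])[0];cv2.drawMarker(o2,tuple(int(v) for v in (q+.4-[x1,y1])*5),(0,255,255),0,9,1)
cv2.imwrite("pics/g1.png",np.hstack([o1,o2]))
E
```

```text
t 2.2 at [ 486.3 -179.7  110.5] [3.141e+00 1.000e-03 1.805e+00] F [ 0.4 -0.4  0.4] op 1.002
shift [-3.3 -0.5 88.5] turn [0.001  0.0007 0.0038] norm 89.0 0.004
```

View pics/g1.png

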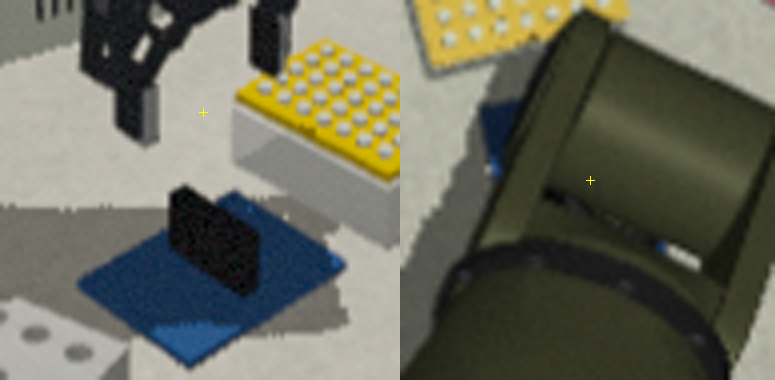

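Side view: the fingertips' midpoint agrees with the projected TCP (203,112) within about 1 mm, so the side camera is the trustworthy one. Refit the cover with it: corners (78,285),(346,265),(190,367),(235,191).

```bash
cat >> h.py <<'E'
def fit(M,W):
    M=np.array(M,float);W=W[:,:2];m=M.mean(0);w=W.mean(0)
    H=(M-m).T@(W-w);a=np.arctan2(H[0,1]-H[1,0],H[0,0]+H[1,1]);c,s=np.cos(a),np.sin(a);r=np.array([[c,-s],[s,c]])
    t=w-r@m;return t.round(1),a.round(4),np.round(W-(M@r.T+t),1).tolist()
E
python3 - <<'E'
from h import *
px=np.array([(78,282),(346,263),(190,364),(235,191)])/4+[200,200]-.375
print(fit([(-60,45),(60,-45),(-60,-45),(60,45)],atz("side",px,8)))
im=manip.snapshot("side")
cv2.imwrite("pics/s2.png",crop(im,115,130,135,100,5.9))
E
```

```text
(array([ 488.9, -188. ]), np.float64(0.232), [[0.7, -0.5], [-1.1, 0.6], [0.5, 0.5], [-0.1, -0.6]])
```

View pics/s2.png

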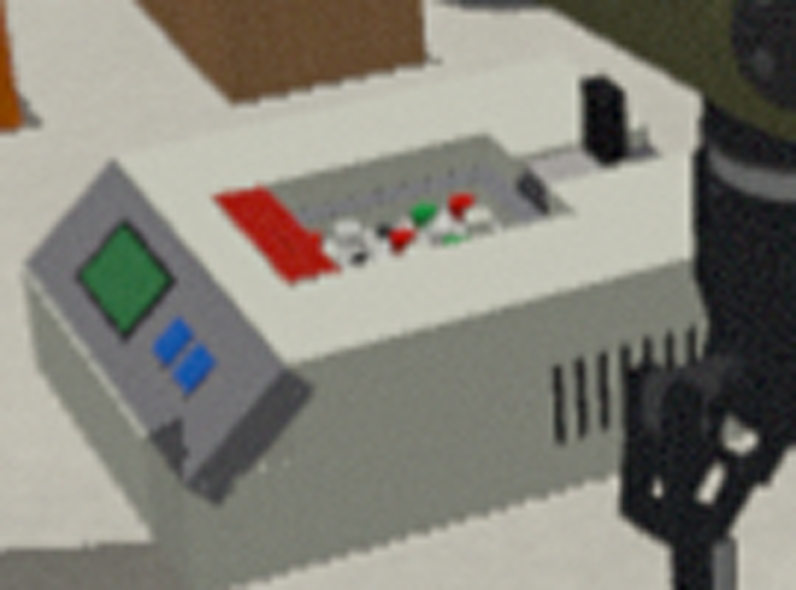

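Side crop: tray rear-left (488,135), rear-right (575,212), lip free edge (265,188)–(340,268).

```bash
python3 - <<'E'
from h import *
px=np.array([(488,135),(575,212),(265,188),(340,268)])/5.9+[115,130]-.415
px=np.r_[px,[np.array((550,161))/4+[110,130]-.375]]
print(fit([(62,48),(62,-48),(-50,48),(-50,-48),(132,-110)],atz("side",px,100)))
go([488.5,-187,22],[np.pi,0,1.8024])
E
```

```text
(array([487.7, 177.9]), np.float64(-0.0095), [[-1.1, -1.8], [0.7, 2.8], [-0.7, -3.6], [1.0, 4.2], [0.0, -1.5]])
t 2.35 at [ 486.5 -179.9  110.8] [3.140e+00 1.000e-03 1.806e+00] F [ 0.1 -0.7  0.2] op 1.002
shift [-7.3  0.2 88.8] turn [0.0018 0.0014 0.0032] norm 89.0 0.004
```

{"method": "move_arm", "body": {
  "plan": [
    [-4,0,30,0,0,0,0],
    [-7,0,60,0,0,0,0],
    [-7,0,80,0,0,0,0],
    [-7,0,87,0,0,0,0],
    [-7,0,87,0,0,0,160]
  ]
}}

```text
t: 2.85
ee_pos: [487.6, -186.8, 22.5]
tcp_rot: [-3.141, -0.0, 1.805]
force: [-0.2, -0.1, 0.5]
opening: 0.853
gripper_force: 0.0
```

{"method": "move_arm", "body": {
  "plan": [
    [0,0,0,0,0,0,255],
    [0,0,0,0,0,0,255],
    [0,0,0,0,0,0,255],
    [0,0,0,0,0,0,255],
    [0,0,0,0,0,0,255]
  ]
}}

```text
t: 3.35
ee_pos: [488.1, -187.2, 23.1]
tcp_rot: [3.14, 0.001, 1.805]
force: [-0.6, 1.2, 7.1]
opening: 0.157
gripper_force: 59.8
```

{"method": "move_arm", "body": {
  "plan": [
    [0,0,-20,0,0,0,255],
    [0,0,-65,0,0,0,255],
    [0,0,-110,0,0,0,255],
    [0,0,-150,0,0,0,255],
    [40,0,-170,0,0,0,255]
  ]
}}

```text
t: 3.85
ee_pos: [479.3, -150.3, 195.7]
tcp_rot: [3.138, 0.003, 1.802]
force: [0.9, 1.0, -1.6]
opening: 0.153
gripper_force: 59.0
```

```bash
cat >> h.py <<'E'
H=[487,177.5,0.0]; OFF=[0,0,23]
def tcp(ex,ez,th,ey=0):
    """world TCP pose with the cover's front lower edge at heater (ex,ey,ez) and rear raised by th"""
    T=R.from_euler("z",H[2]);Rc=T*R.from_euler("y",-th)
    E=T.apply([ex,ey,ez])+[H[0],H[1],0]
    p=E+Rc.apply(np.array([60,0,0])+OFF)
    return p,(Rc*R.from_euler("xyz",[np.pi,0,np.pi/2])).as_euler("xyz")
E
python3 -c "
from h import *
print(manip.state()['gripper_force'])
go(*tcp(-44,140,0.25))"
```

```text
59.01206016540527
t 3.85 at [ 479.3 -150.3  195.7] [3.138e+00 3.000e-03 1.802e+00] F [ 0.9  1.  -1.6] op 0.153
shift [315.4  90.6  17.9] turn [-0.2447 -0.026   0.23  ] norm 329.0 0.337
```

{"method": "move_arm", "body": {
  "plan": [
    [46,13,-2,-0.02,0,0.04,255],
    [92,26,-4,-0.06,-0.005,0.08,255],
    [138,40,-4,-0.1,-0.01,0.12,255],
    [184,53,-4,-0.15,-0.015,0.16,255],
    [230,66,-4,-0.2,-0.02,0.19,255]
  ]
}}

```text
t: 4.35
ee_pos: [488.7, 92.8, 196.4]
tcp_rot: [2.939, -0.0, 1.612]
force: [1.2, 0.5, -2.8]
opening: 0.156
gripper_force: 58.9
```

```bash
python3 -c "
from h import *
go(*tcp(-44,140,0.25))"
```

```text
t 4.35 at [488.7  92.8 196.4] [ 2.939 -0.     1.612] F [ 1.2  0.5 -2.8] op 0.156
shift [84.4  6.1 20.9] turn [-0.0473 -0.0094  0.0405] norm 87.0 0.063
```

{"method": "move_arm", "body": {
  "plan": [
    [35,3,5,-0.02,-0.004,0.02,255],
    [70,5,10,-0.047,-0.009,0.04,255],
    [84,6,21,-0.047,-0.009,0.04,255],
    [84,6,21,-0.047,-0.009,0.04,255],
    [84,6,21,-0.047,-0.009,0.04,255]
  ]
}}

```text
t: 4.85
ee_pos: [495.3, 175.0, 176.6]
tcp_rot: [2.895, 0.001, 1.574]
force: [0.6, -0.7, -1.5]
opening: 0.153
gripper_force: 58.8
```

```bash
python3 - <<'E'
from h import *
go(*tcp(-44,140,0.25))
s=manip.state();a=manip.snapshot("side");b=manip.snapshot("top")
x0,y0=120,105;o1=crop(a,x0,y0,110,120,4.5)
Rc=R.from_euler("xyz",s["tcp_rot"])*R.from_euler("xyz",[np.pi,0,np.pi/2]).inv()
C=[s["ee_pos"]+Rc.apply(np.array(p)-OFF) for p in [(-60,45,0),(-60,-45,0),(60,-45,0),(60,45,8),(60,-45,8),(-60,-45,8)]]
L=[(H[0]+x,H[1]+y,100) for x,y in [(-50,48),(-50,-48),(62,-48),(132,-110)]]
for P3,col in((C,(0,255,255)),(L,(255,0,255))):
    for q in proj("side",P3): cv2.drawMarker(o1,tuple(int(v) for v in (q+.4-[x0,y0])*4.5),col,0,9,1)
x1,y1=120,150;o2=crop(b,x1,y1,60,120,4.5)
cv2.imwrite("pics/h1.png",np.hstack([o1,o2]))
E
```

```text
t 4.85 at [495.3 175.  176.6] [2.895e+00 1.000e-03 1.574e+00] F [ 0.6 -0.7 -1.5] op 0.153
shift [ 2.5  0.2 -0.5] turn [-0.0033  0.0005  0.0031] norm 3.0 0.005
```

View pics/h1.png

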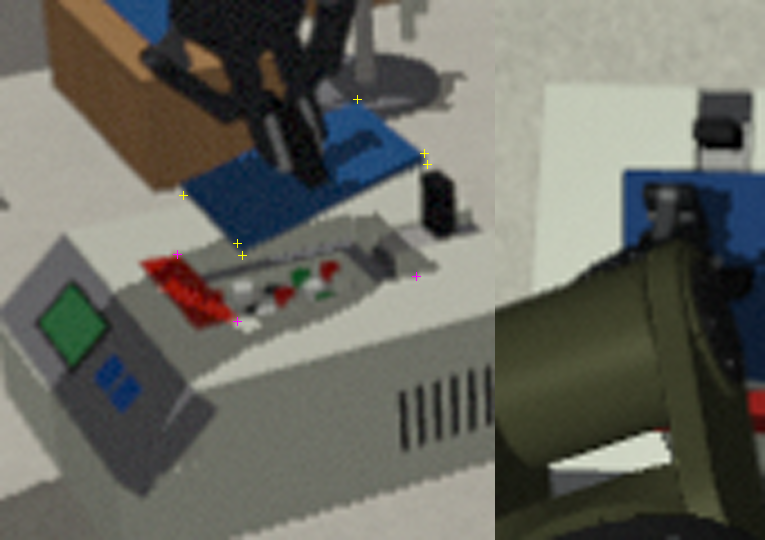

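Held cover matches the model to ~1 px in the side view, lip corners (178,253),(238,319) too. In the top view the cover's rear-left top corner is at (624,170); use it to get the top camera's bias against the robot.

```bash
python3 - <<'E'
from h import *
s=manip.state()
Rc=R.from_euler("xyz",s["tcp_rot"])*R.from_euler("xyz",[np.pi,0,np.pi/2]).inv()
c=s["ee_pos"]+Rc.apply(np.array([60,45,8])-OFF);px=np.array([[(624-495)/4.5+120,170/4.5+150]])-.39
print("robot says",c,"top says",atz("top",px,c[2]))
go(*tcp(-44,140,0.25))
E
```

```text
robot says [557.50939355 219.52504857 177.32685118] top says [[554.71372494 221.81733023 177.32685118]]
t 4.95 at [495.7 174.4 177.2] [2.894e+00 1.000e-03 1.572e+00] F [ 0.6  0.1 -1.7] op 0.152
shift [ 3.1 -0.3 -0. ] turn [-0.0021  0.0004  0.0015] norm 3.0 0.003
```

```bash
sed -i 's/^H=.*/H=[488,178,0.002]; OFF=[0,0,23]/' h.py; python3 -c "
from h import *
for a in [(-42,110,.25),(-42,86,.25),(-59,84.5,.25)]: go(*tcp(*a))"
```

```text
t 4.95 at [495.7 174.4 177.2] [2.894e+00 1.000e-03 1.572e+00] F [ 0.6  0.1 -1.7] op 0.152
shift [ 3.6 -4.7 29.8] turn [-0.0021  0.0009 -0.0004] norm 30.0 0.002
t 4.95 at [495.7 174.4 177.2] [2.894e+00 1.000e-03 1.572e+00] F [ 0.6  0.1 -1.7] op 0.152
shift [  3.6 -10.6  53.1] turn [-0.0021  0.0009 -0.0004] norm 54.0 0.002
t 4.95 at [495.7 174.4 177.2] [2.894e+00 1.000e-03 1.572e+00] F [ 0.6  0.1 -1.7] op 0.152
shift [  3.6 -27.5  50.3] turn [-0.0021  0.0009 -0.0004] norm 57.0 0.002
```

{"method": "move_arm", "body": {
  "plan": [
    [4,-2,15,-0.002,0,0,255],
    [4,-5,30,-0.002,0,0,255],
    [4,-8,42,-0.002,0,0,255],
    [4,-10,51,-0.002,0,0,255],
    [4,-10,52,-0.002,0,0,255]
  ]
}}

```text
t: 5.45
ee_pos: [498.3, 178.7, 123.0]
tcp_rot: [2.893, 0.001, 1.572]
force: [-0.5, -0.8, -1.1]
opening: 0.158
gripper_force: 58.9
```

```bash
python3 - <<'E'
from h import *
for a in [(-42,86,.25),(-59,84.5,.25),(-59,83,0)]: go(*tcp(*a))
a=manip.snapshot("side")
cv2.imwrite("pics/i1.png",crop(a,135,125,100,80,7))
E
```

```text
t 5.45 at [498.3 178.7 123. ] [2.893e+00 1.000e-03 1.572e+00] F [-0.5 -0.8 -1.1] op 0.158
shift [-0.7  0.1 -0.1] turn [-0.0018  0.0013 -0.    ] norm 1.0 0.002
t 5.45 at [498.3 178.7 123. ] [2.893e+00 1.000e-03 1.572e+00] F [-0.5 -0.8 -1.1] op 0.158
shift [ -0.7 -16.7  -2.8] turn [-0.0018  0.0013 -0.    ] norm 17.0 0.002
t 5.45 at [498.3 178.7 123. ] [2.893e+00 1.000e-03 1.572e+00] F [-0.5 -0.8 -1.1] op 0.158
shift [ -0.7 -13.2  14.2] turn [ 2.482e-01  1.300e-03 -2.000e-04] norm 19.0 0.248
```

View pics/i1.png

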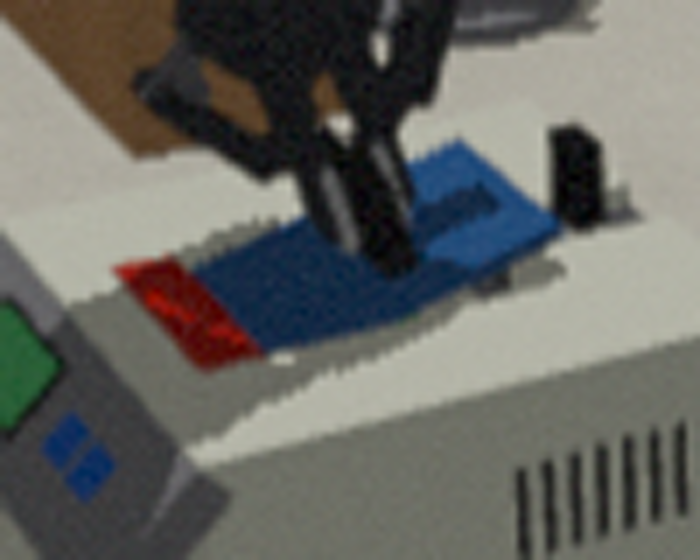

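The plate's front edge is in the tray just behind the lip (free edge (178,260)–(265,353)) with no contact. Slide it under.

{"method": "move_arm", "body": {
  "plan": [
    [-1,-4,-1,0,0,0,255],
    [-1,-8,-1.5,0,0,0,255],
    [-1,-12,-2,0,0,0,255],
    [-1,-16,-3,0,0,0,255],
    [-1,-17,-3,0,0,0,255]
  ]
}}

```text
t: 6.0
ee_pos: [481.3, 178.3, 122.9]
tcp_rot: [2.891, 0.001, 1.573]
force: [3.8, -0.4, -5.1]
opening: 0.155
gripper_force: 59.1
```

```bash
python3 -c "
from h import *
for a in [(-59,84,.25),(-59.5,83,.125),(-59.5,82.5,0)]: go(*tcp(*a))"
```

```text
t 6.0 at [481.3 178.3 122.9] [2.891e+00 1.000e-03 1.573e+00] F [ 3.8 -0.4 -5.1] op 0.155
shift [-0.3 -0.3  1.7] turn [0.0007 0.0004 0.0007] norm 2.0 0.001
t 6.0 at [481.3 178.3 122.9] [2.891e+00 1.000e-03 1.573e+00] F [ 3.8 -0.4 -5.1] op 0.155
shift [-0.3  1.4 10.2] turn [0.1257 0.0005 0.0006] norm 10.0 0.126
t 6.0 at [481.3 178.3 122.9] [2.891e+00 1.000e-03 1.573e+00] F [ 3.8 -0.4 -5.1] op 0.155
shift [-0.3  2.7 18.6] turn [0.2507 0.0005 0.0006] norm 19.0 0.251
```

{"method": "move_arm", "body": {
  "plan": [
    [0,0.2,1.5,0,0,0,255],
    [0,0.5,3.5,0.03,0,0,255],
    [0,1,6,0.06,0,0,255],
    [0,1.5,8,0.09,0,0,255],
    [0,1.8,10,0.125,0,0,255]
  ]
}}

```text
t: 6.5
ee_pos: [485.6, 178.2, 113.3]
tcp_rot: [3.019, 0.001, 1.573]
force: [0.7, 0.4, -2.2]
opening: 0.156
gripper_force: 59.6
```

```bash
python3 -c "
from h import *
for a in [(-59,83,.125),(-59,82.5,0.05),(-59,82.5,0)]: go(*tcp(*a))"
```

```text
t 6.5 at [485.6 178.2 113.3] [3.019e+00 1.000e-03 1.573e+00] F [ 0.7  0.4 -2.2] op 0.156
shift [-0.2  0.  -0. ] turn [-0.0019  0.0007  0.0004] norm 0.0 0.002
t 6.5 at [485.6 178.2 113.3] [3.019e+00 1.000e-03 1.573e+00] F [ 0.7  0.4 -2.2] op 0.156
shift [-0.2  1.5  5. ] turn [0.0731 0.0007 0.0003] norm 5.0 0.073
t 6.5 at [485.6 178.2 113.3] [3.019e+00 1.000e-03 1.573e+00] F [ 0.7  0.4 -2.2] op 0.156
shift [-0.2  2.4  8.1] turn [0.1231 0.0007 0.0003] norm 8.0 0.123
```

{"method": "move_arm", "body": {
  "plan": [
    [0,0.6,2,0.03,0,0,255],
    [0,1.1,3.7,0.055,0,0,255],
    [0,1.6,5.3,0.08,0,0,255],
    [0,2,6.8,0.105,0,0,255],
    [0,2.4,8,0.123,0,0,255]
  ]
}}

```text
t: 7.0
ee_pos: [489.1, 178.2, 105.7]
tcp_rot: [3.141, 0.001, 1.573]
force: [-0.9, -0.6, -1.7]
opening: 0.158
gripper_force: 59.6
```

```bash
python3 - <<'E'
from h import *
go(*tcp(-59,82,0))
a=manip.snapshot("side");b=manip.snapshot("top")
cv2.imwrite("pics/i2.png",np.hstack([crop(a,135,125,100,80,5),crop(b,130,165,60,80,5)]))
E
```

```text
t 7.0 at [489.1 178.2 105.7] [3.141e+00 1.000e-03 1.573e+00] F [-0.9 -0.6 -1.7] op 0.158
shift [-0.2 -0.1  0.7] turn [0.0001 0.0008 0.0002] norm 1.0 0.001
```

View pics/i2.png

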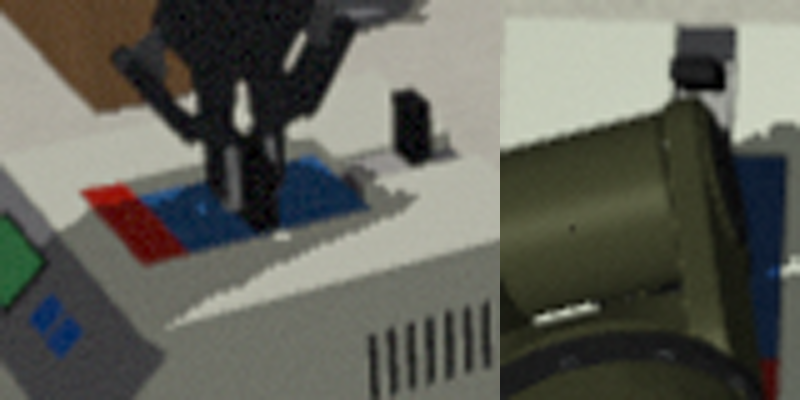

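The plate is level inside the tray, front end under the lip. Press down gently to seat it.

{"method": "move_arm", "body": {
  "plan": [
    [0,0,0.5,0,0,0,255],
    [0,0,1,0,0,0,255],
    [0,0,1.5,0,0,0,255],
    [0,0,1.5,0,0,0,255],
    [0,0,1.5,0,0,0,255]
  ]
}}

```text
t: 7.6
ee_pos: [489.1, 178.2, 105.1]
tcp_rot: [3.139, 0.001, 1.573]
force: [-2.7, -1.8, 8.3]
opening: 0.156
gripper_force: 61.0
```

{"method": "move_arm", "body": {
  "plan": [
    [0,0,0,0,0,0,130],
    [0,0,0,0,0,0,130],
    [0,0,0,0,0,0,130],
    [0,0,-10,0,0,0,130],
    [0,0,-40,0,0,0,130]
  ]
}}

```text
t: 8.1
ee_pos: [487.9, 177.9, 143.2]
tcp_rot: [-3.139, 0.002, 1.573]
force: [0.7, -1.0, 0.8]
opening: 0.492
gripper_force: 0.0
```

{"method": "move_arm", "body": {
  "plan": [
    [0,30,-20,0,0,0,60],
    [0,65,-20,0,0,0,60],
    [0,95,-20,0,0,0,60],
    [0,99,-20,0,0,0,60],
    [0,99,-20,0,0,0,60]
  ]
}}

```text
t: 8.6
ee_pos: [588.0, 178.4, 164.4]
tcp_rot: [3.14, 0.001, 1.573]
force: [-0.2, 0.5, -1.2]
opening: 0.766
gripper_force: 0.0
```

```bash
python3 - <<'E'
from h import *
go([H[0]+102,H[1],114],[np.pi,0,np.pi/2+.002])
a=manip.snapshot("side");b=manip.snapshot("top")
cv2.imwrite("pics/k1.png",np.hstack([crop(a,135,110,100,95,5),crop(b,130,150,60,95,5)]))
E
```

```text
t 8.6 at [588.  178.4 164.4] [3.140e+00 1.000e-03 1.573e+00] F [-0.2  0.5 -1.2] op 0.766
shift [-0.3  1.9 50.4] turn [ 0.0013  0.0008 -0.    ] norm 50.0 0.002
```

View pics/k1.png

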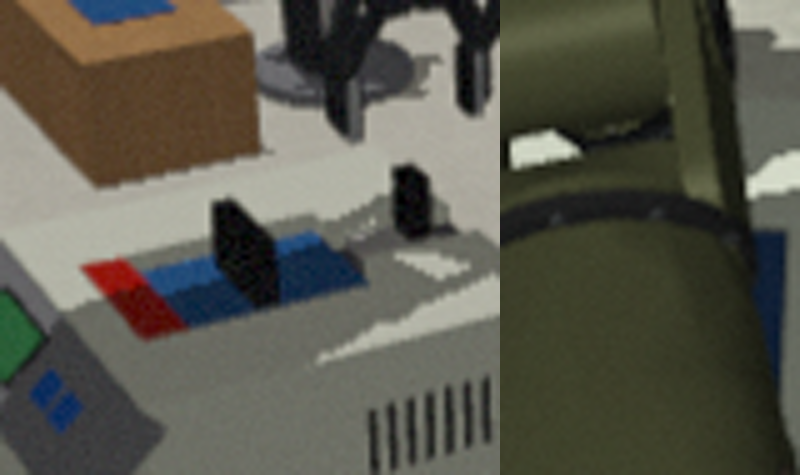

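The plate sits flat and free under the lip, and the open fingers straddle the knob (at (412,200)). Descend and grip it.

{"method": "move_arm", "body": {
  "plan": [
    [0,1,25,0,0,0,60],
    [0,2,44,0,0,0,60],
    [0,2,50,0,0,0,60],
    [0,2,50,0,0,0,255],
    [0,2,50,0,0,0,255]
  ]
}}

```text
t: 9.2
ee_pos: [590.2, 178.6, 115.7]
tcp_rot: [3.139, 0.0, 1.573]
force: [-1.0, -0.2, 0.5]
opening: 0.433
gripper_force: 0.0
```

{"method": "move_arm", "body": {
  "plan": [
    [0,0,0,0,0,0,255],
    [0,0,0,0,0,0,255],
    [0,0,0,0,0,0,255],
    [0,0,0,0,0,0,255],
    [0,-2,0,0,0,0,255]
  ]
}}

```text
t: 9.7
ee_pos: [588.7, 178.5, 115.7]
tcp_rot: [3.137, 0.0, 1.573]
force: [1.8, -0.1, 5.4]
opening: 0.155
gripper_force: 58.8
```

{"method": "move_arm", "body": {
  "plan": [
    [0,-4,0,0,0,0,255],
    [0,-8,0,0,0,0,255],
    [0,-12,0,0,0,0,255],
    [0,-16,0,0,0,0,255],
    [0,-20,0,0,0,0,255]
  ]
}}

```text
t: 10.2
ee_pos: [568.6, 178.5, 115.7]
tcp_rot: [3.137, 0.0, 1.573]
force: [1.2, -0.2, 5.7]
opening: 0.15
gripper_force: 58.9
```

{"method": "move_arm", "body": {
  "plan": [
    [0,-1,0,0,0,0,255],
    [0,-2,0,0,0,0,255],
    [0,-3,0,0,0,0,255],
    [0,-4,0,0,0,0,255],
    [0,-4,0,0,0,0,255]
  ]
}}

```text
t: 10.7
ee_pos: [565.1, 178.5, 115.7]
tcp_rot: [3.136, 0.0, 1.573]
force: [5.4, -0.2, 4.0]
opening: 0.152
gripper_force: 59.0
```

{"method": "move_arm", "body": {
  "plan": [
    [0,-1,0,0,0,0,255],
    [0,-1.5,0,0,0,0,255],
    [0,-1.5,0,0,0,0,255],
    [0,-1.5,0,0,0,0,255],
    [0,-1.5,0,0,0,0,255]
  ]
}}

```text
t: 11.2
ee_pos: [564.9, 178.4, 115.8]
tcp_rot: [3.133, -0.0, 1.573]
force: [17.1, 1.0, -1.6]
opening: 0.15
gripper_force: 58.7
```

At the stop (17 N). Release and rise.

{"method": "move_arm", "body": {
  "plan": [
    [0,0,0,0,0,0,130],
    [0,0,0,0,0,0,130],
    [0,0,0,0,0,0,130],
    [0,0,-10,0,0,0,130],
    [0,0,-40,0,0,0,130]
  ]
}}

```text
t: 11.7
ee_pos: [561.3, 178.1, 153.0]
tcp_rot: [-3.139, 0.002, 1.573]
force: [-0.2, 0.4, 0.5]
opening: 0.492
gripper_force: 0.0
```

{"method": "move_arm", "body": {
  "plan": [
    [0,0,-30,0,0,0,130],
    [0,0,-60,0,0,0,130],
    [0,0,-60,0,0,0,130],
    [0,0,-60,0,0,0,130],
    [0,0,-60,0,0,0,130]
  ]
}}

```text
t: 12.2
ee_pos: [561.9, 178.3, 213.7]
tcp_rot: [3.141, 0.001, 1.573]
force: [0.8, -1.2, -0.8]
opening: 0.491
gripper_force: 0.0
```

```bash
python3 - <<'E'
from h import *
a=manip.snapshot("side")
cv2.imwrite("pics/f1.png",crop(a,135,110,100,95,6))
E
```

```text
(no output)
```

View pics/f1.png

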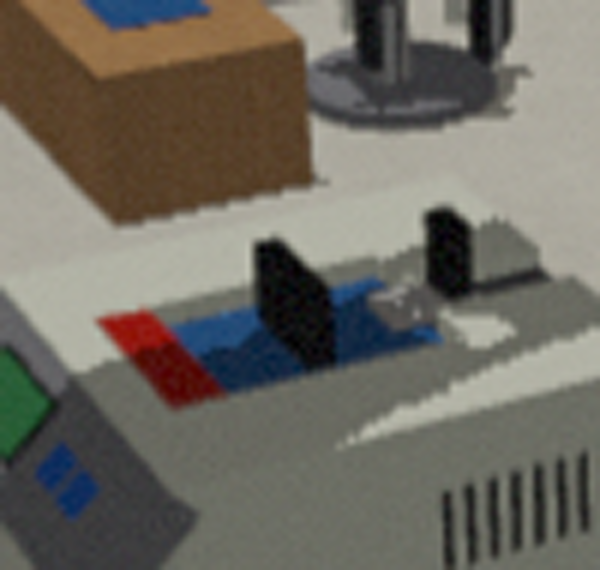

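The catch's tongue (about (405,305)) is over the seated plate and the knob stands right behind the tray; the gripper is clear. I'm handing it in.

```bash
python3 -c "
from rig import manip
print(manip.finish_job())"
```

```text
the job is handed in; nothing more can be done
None
```

I handed the job in at about 12 s on the robot's clock: the cover is seated flat under the lip, the catch is pushed home against its stop, and the gripper has let go and is clear; no verdict came back.

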